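# Close the lens case

## Robot

A 7-joint arm with a two-finger parallel gripper is mounted at the origin on the work surface. World frame = base frame: x ahead of the robot, y to its left, z up, the work surface at z = 0. Lengths are in m, angles in rad, forces in N, time in s.
With the tool pointing down it reaches from about 0.35 to 0.9 m from the base axis. Payload 8.1 kg.
Tool frame: the origin (TCP) lies at the very end of the fingers, on their centre line; the grasp point (between the pads) lies grip_point_offset behind it (grip_point_offset is the distance from the TCP to the grasp point, in m); z points along the fingers, y is the direction in which the jaws open and shut (so a half turn about z gives the same grasp; the last joint's range is limited). The gripper opens to 92 mm and grips with 3 to 60 N. Pads are 19 mm wide; open, the fingers measure 130 mm over their backs; the gripper's body (75 mm by 190 mm) begins 47 mm behind the grasp point.
Start: joints at [-1.41, 0.434, 0.025, 1.573, -0.012, 1.134, -0.075], TCP at [0.163, 0.603, 0.227] pointing down, gripper open.
Joint ranges: [-2.62, 2.62], [-0.44, 2.09], [-1.27, 1.32], [0.08, 2.57], [-1.32, 4.46], [0.12, 2], [-2.74, 2.74]. Speed limits (rad/s): [2.22, 2.22, 3.01, 3.01, 3.14, 3.14, 3.14].

## Interface

Orientations are given as a rotation vector (axis times angle).
In Python, from cell import * gives the robot as it stands.
- The arm moves only by the tool drive_tool, never from a script. Its argument "increments" is a list of rows, each an object of numbers: "grip": the gripper's target within -1 to 1 (shut at 1, half-way at 0, fully open at -1); "tx", "ty", "tz": the shift along the world's x, y, z normalised to -1 to 1, where 1 is 400 mm; "turn": the turn about the world's z normalised to -1 to 1, where 1 is 60 degrees. In form: [{"grip": .., "tx": .., "ty": .., "tz": .., "turn": ..}, ...]. A call has 1 to 20 rows; each row is the pose to reach, as a shift and turn from the pose measured when the call began; what a row does not reach only later rows make up. A row lasts 1/10 s, in which the tool goes at most 50 mm and 8.59 degrees, less where a joint would pass 70% of its speed; a pose out of reach is approached as far as the arm can. A call with a number of a shift or a turn outside -1 to 1 is refused whole. A call with a gripper value outside its range is refused whole. The fingers move at their own pace and stop on an object; "newtons" is the grip in N (left out, the last holds). Time passes only in rows, so rows that repeat a pose let the fingers close. It gives the time, the measured TCP pose, the force and the opening at its end, in the units of the state.
- observe(): the state, without advancing time (a new reading comes with each control period).
- get_image(name): name is "side" or "top"; returns the picture (400x640x3 uint8, red, green, blue); there is no depth.
- camera_info(name): a dict with "fx", "fy", "cx", "cy" (pixels), "eye" and "rotation" of the camera in the world. Camera axes: x right, y down, z forward; pixel columns grow to the right and rows downward; lengths in m; the calibration is good to about 2 mm. A picture is of the moment at which its call begins. camera_info takes no time and is no camera call.
- sign_off(): hands the job in, once; it reports no verdict.
The state is a dict: "clock": time; "joints": joint angles; "dq": joint speeds; "joint_efforts": joint torques, N m; "position": TCP position; "ee_rot": TCP orientation; "force": force on the tool from outside, world axes, zero at the start; "ft_torque": the same for the moment, N m; "width": opening from 0.0 (shut) to 1.0 (fully open).
Only numpy, scipy, OpenCV 4.12 (cv2) and the standard library are available. Lean on these libraries where they do the work, as an engineer would, in place of code of your own. Each camera call takes 0.05 s, during which the arm holds its last target. There are 200 camera calls.

## Task

Close the open lens case at the microscope bench. First push the upright flap over until it lies flat on the lenses in the case, then push the hinged cover over and down until it is fully shut, without slamming it. Only push and press with the fingertips or the outside of the fingers: pinch and lift nothing, keep the flap down before the cover comes over, and leave the lenses and the things around the case where they stand.

Things in the scene. Friction and masses are not known exactly. Their poses are not given: they have to be found in the camera images.
- case: grey plastic lens case fixed to the bench, 240 (x) x 220 (y) x 75 mm high, open on top, three lens pockets in dark foam. Origin at the centre of its underside, z up, x along both hinges; turned up to 0.4 rad from the robot's frame. In this frame the cover's hinge line is at y = +110, z = 75.5 mm (top of the +y wall), the flap's at y = -55, z = 67 mm.
- flap (a joint): angle of the flap, an aluminium plate inside the case: 0 = flat over the lenses, 1.57 = upright, stop at 1.65 rad; starts at 1.3 to 1.62. It folds towards the case's +y (towards the cover's hinge). The hinge is stiff and stays where it is left; 1 to 2 N at the free edge moves it. Flat, its upper face is 72 mm above the bench. Standing up, it blocks the cover at about 0.5 rad.
- cover (a joint): angle of the cover, a flat grey slab: 0 = shut, 1.57 = upright, stop at 2.05 rad; starts at 1.75 to 2.0, leaning back over the case's +y side. It swings towards the case's -y. The hinge is stiff and stays where it is left; 2 to 5 N near the free edge moves it. Shut, its outer face is 93.5 mm above the bench; open, that face looks to +y. Faster than 2.5 rad/s is slamming.
- flap_mid (a point): centre of the flap, 55 mm from its hinge line, mid-thickness; x along the hinge, y from hinge to free edge, z normal to the plate, up when flat. The plate is 210 mm wide (along the hinge), 110 mm from hinge to free edge, 5 mm thick, about 100 g; its underside is level with the hinge line when flat.
- flap_edge (a point): middle of the flap's free edge, mid-thickness; axes as flap_mid
- cover_mid (a point): centre of the cover, 110 mm from its hinge line, mid-thickness; x along the hinge, y from free edge to hinge, z normal to the slab, out of its outer face (up when shut). The slab is 240 mm wide (along the hinge), 220 mm from hinge to free edge, 18 mm thick, about 350 g; its inner face passes through the hinge line.
- cover_edge (a point): middle of the cover's free edge, mid-thickness; axes as cover_mid
- objective0: microscope objective lens, steel, 34 mm in diameter, 45 mm tall, standing loose in the pocket of the case nearest the case's -x end; origin at the centre of its underside, z up. Its top is below the folded flap. Leave alone.
- objective1: the same lens in dark steel, in the middle pocket; origin at the centre of its underside. Leave alone.
- objective2: the same lens in steel, in the pocket nearest the case's +x end; origin at the centre of its underside. Leave alone.
- oil_bottle: amber bottle, 32 mm in diameter, 70 mm tall, standing beside the case; origin at the centre of its underside. Leave alone.
- eyepiece: black eyepiece standing beside the case, 36 mm in diameter, 60 mm tall; origin at the centre of its underside. Leave alone.
- slide_box: closed white box for glass slides, 100 x 85 x 35 mm, standing behind the cover; origin at the centre of its underside. Leave alone.
- lens_jar: glass jar with a metal cap, 56 mm in diameter, 60 mm tall, behind the cover; origin at the centre of its underside. Leave alone.
- screwdriver: screwdriver, 160 mm long, lying on the bench at the +x end of the case; origin under its middle, x along it. Leave alone.

How it is judged:
By the outcome, as a careful person would: the job done as asked, in the order asked, and still so for the second after the job is handed in, with the robot touching nothing.
It also fails if it takes over 64 s, if anything falls off the work surface, if the arm or the gripper's body presses on something with over 40 N, if the wrist force passes 120 N, or if a joint passes its speed limit or range.

## Working session

There is one attempt and no reset: what is moved stays moved. The work goes in short steps, Python scripts to look and compute and a tool call to move; the robot and the scene stay as the last step left them, time stands still between calls to the robot, and variables do not carry over. Pictures are saved under pics/ and viewed, about 8 in all and at most 12, crops included, and the job is handed in when it is done.

Besides the shell and the picture viewer there is one more tool, called after "Emit:" in YAML: its name, and indented under it one key for each argument. drive_tool: Moves the arm, as the interface text tells. Its arguments: {"type":"object","properties":{"increments":{"type":"array","items":{"type":"object","properties":{"grip":{"type":"number"},"tx":{"type":"number"},"ty":{"type":"number"},"tz":{"type":"number"},"turn":{"type":"number"}}}},"newtons":{"type":"number"}},"required":["increments"]}

```bash
mkdir -p pics; python3 - <<'E'
from cell import *
import cv2
for n in("top","side"):
    cv2.imwrite(f"pics/{n}0.png",get_image(n)[:,:,::-1]); c=camera_info(n); print(n,c)
print(observe())
E
```

```text
top {'fx': 426.1937767893402, 'fy': 426.1937767893402, 'cx': 320.4082267274957, 'cy': 211.7659801346139, 'eye': array([ 0.42780711, -0.01922285,  0.82026704]), 'rotation': array([-2.15416478,  2.11031881, -0.17129943])}
side {'fx': 441.2996779723891, 'fy': 441.2996779723891, 'cx': 323.0223718912951, 'cy': 194.18633630336453, 'eye': array([0.21776732, 0.55132349, 0.57580475]), 'rotation': array([-0.74970094,  2.4794692 , -1.28824111])}
{'clock': 0.1, 'joints': array([-1.40961653,  0.4351193 ,  0.02493629,  1.57396557, -0.01160679,
        1.13398297, -0.07508555]), 'dq': array([-0.00139833, -0.00058716, -0.00214864, -0.00241515, -0.00190485,
        0.00090668, -0.0020887 ]), 'joint_efforts': array([ 3.77612465e-03, -6.69121027e+01,  9.88334343e-01, -3.15142107e+01,
       -6.04066090e-02,  3.73495510e-02,  5.78392110e-05]), 'position': array([0.16287034, 0.6029584 , 0.22605981]), 'ee_rot': array([-4.13170797e-01, -3.11422771e+00,  2.08644871e-03]), 'force': array([-0.57249481,  0.15495519, -0.49865063]), 'ft_torque': array([-0.0186656 , -0.02069121, -0.02461774]), 'width': 0.9981009369216388}
```

View pics/top0.png

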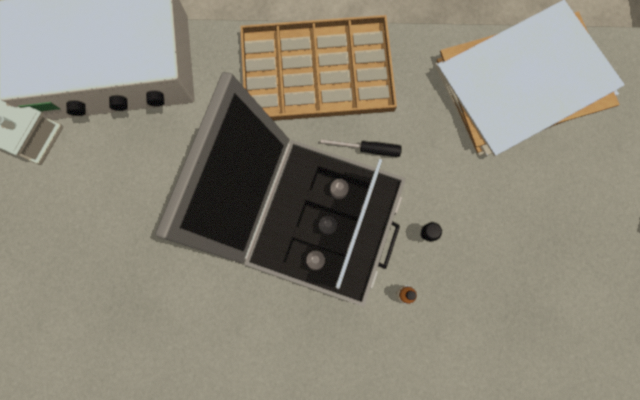

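View pics/side0.png

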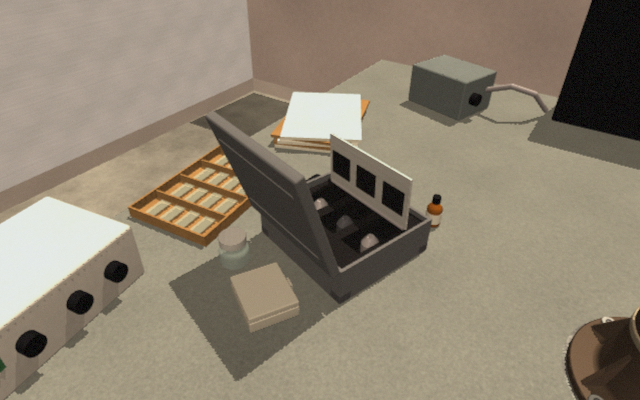

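```bash
cat >h.py <<'E'
from cell import *
import numpy as np, cv2
from scipy.spatial.transform import Rotation as R
from scipy.optimize import least_squares
def proj(n,P):
    c=camera_info(n); q=(np.atleast_2d(P)-c["eye"])@R.from_rotvec(c["rotation"]).as_matrix()
    return np.c_[c["fx"]*q[:,0]/q[:,2]+c["cx"],c["fy"]*q[:,1]/q[:,2]+c["cy"]]
def W(p,P): # case->world
    P=np.atleast_2d(P); c,s=np.cos(p[2]),np.sin(p[2])
    return np.c_[p[0]+c*P[:,0]-s*P[:,1],p[1]+s*P[:,0]+c*P[:,1],P[:,2]]
def flap(a,x,r,n=.0025): return [x,-.055+r*np.cos(a)-n*np.sin(a),.067+r*np.sin(a)+n*np.cos(a)]
def cover(a,x,r,n): return [x,.11-r*np.cos(a)+n*np.sin(a),.0755+r*np.sin(a)+n*np.cos(a)]
E
cat >fit.py <<'E'
from h import *
def pts(p): 
    C=[[.12,-.11,.075],[-.12,-.11,.075],[-.12,.11,.075]]
    F=[flap(p[3],s*.105,.11) for s in(1,-1)]; K=[cover(p[4],s*.12,.22,.018) for s in(1,-1)]
    return W(p,C),W(p,F),W(p,K)
T=np.array([[401,180],[363,300],[247,264],[380,162],[338,286],[229,75],[159,235]])
S=np.array([[331,137],[410,186],[208,115],[300,184]])
def f(p):
    C,F,K=pts(p); return np.r_[(proj("top",np.r_[C,F,K])-T).ravel(),(proj("side",np.r_[F,K])-S).ravel()]
s=least_squares(f,[.45,0,0,1.5,1.85],loss="soft_l1")
print(s.x.round(4)); print(s.fun.reshape(-1,2).round(1)); p=s.x
np.save("p.npy",p)
ims=[]
for n,c in(("top",(140,50,440,320)),("side",(190,90,450,300))):
    im=cv2.imread(f"pics/{n}0.png"); 
    k=2; big=cv2.resize(im,None,fx=k,fy=k)
    L=[]
    L.append([[.12,-.11,.075],[-.12,-.11,.075],[-.12,.11,.075],[.12,.11,.075]])
    L.append([flap(p[3],.105,.11),flap(p[3],-.105,.11),flap(p[3],-.105,0),flap(p[3],.105,0)])
    for nn in(0,.018): L.append([cover(p[4],.12,.22,nn),cover(p[4],-.12,.22,nn),cover(p[4],-.12,0,nn),cover(p[4],.12,0,nn)])
    for l in L: cv2.polylines(big,[np.int32((proj(n,W(p,l))+.5)*k)],True,(0,0,255),1)
    cv2.imwrite(f"pics/{n}_fit.png",big[c[1]*k:c[3]*k,c[0]*k:c[2]*k]); ims.append(big[c[1]*k:c[3]*k,c[0]*k:c[2]*k])
h=max(i.shape[0] for i in ims); cv2.imwrite("pics/fit.png",cv2.resize(np.hstack([cv2.copyMakeBorder(i,0,h-i.shape[0],0,0,0) for i in ims]),None,fx=.7,fy=.7))
E
python3 fit.py
```

```text
[ 0.536  -0.0283 -0.3214  1.4705  1.8629]
[[ 7.5 -0.9]
 [ 2.8  8. ]
 [-1.2  0.5]
 [-0.2 -3. ]
 [-2.6  1.6]
 [-1.2 -4.4]
 [-0.8  1.2]
 [-0.1 -4.6]
 [ 1.5 -6. ]
 [ 0.6 -4. ]
 [-0.9 -5.2]]
```

View pics/fit.png

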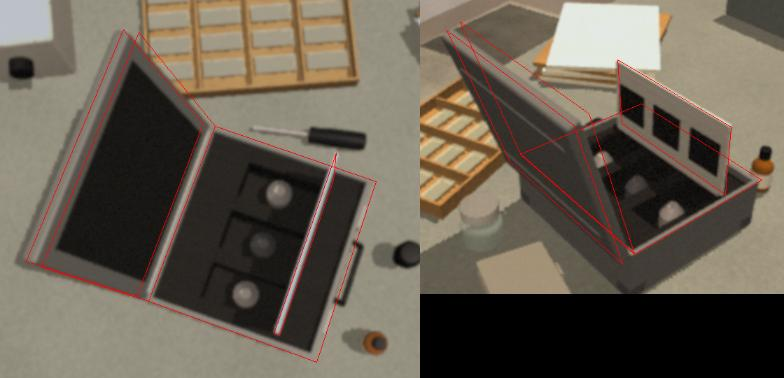

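```bash
python3 - <<'E'
import cv2
im=cv2.imread("pics/top0.png")[60:320,150:420]
cv2.imwrite("pics/tz.png",cv2.resize(im,None,fx=2.3,fy=2.3,interpolation=cv2.INTER_CUBIC))
im=cv2.imread("pics/side0.png")[100:310,195:445]
cv2.imwrite("pics/sz.png",cv2.resize(im,None,fx=2.8,fy=2.8,interpolation=cv2.INTER_CUBIC))
E
```

```text
(no output)
```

View pics/tz.png

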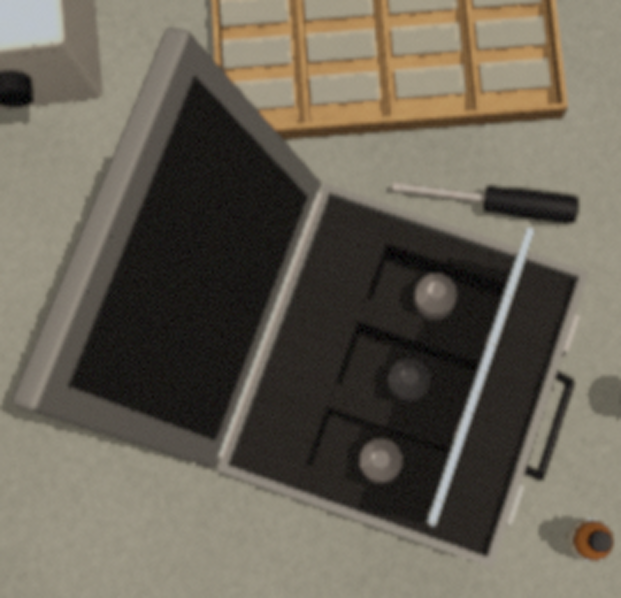

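View pics/sz.png

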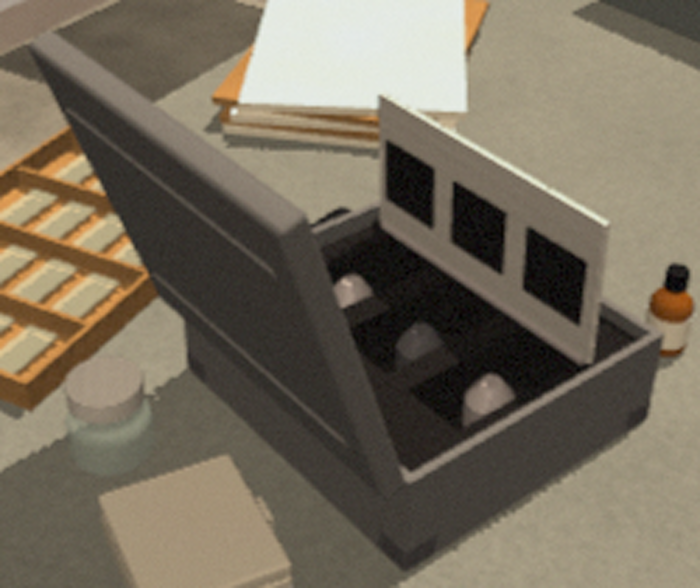

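```bash
python3 - <<'E'
s=open("fit.py").read()
a=s.index("T=np");b=s.index("s=least")
s=s[:a]+'''
T=np.array([[365.5,302.5],[246,262],[291.3,141.7],[380,159.6],[337.8,287.4],[224.8,73],[157.8,235.2],[231.3,75.2],[168.3,237.4]])
S=np.array([[331,134.6],[412,179.3],[207.5,115],[293.2,183.9],[303.2,178.6],[431.4,219.6],[337.9,270.7],[339.6,303.6]])
def f(p):
    h=.12;F=[flap(p[3],s*.105,.11) for s in(1,-1)];K=[cover(p[4],s*h,.22,n) for n in(.018,0) for s in(1,-1)]
    a=[[-h,-.11,.075],[-h,.11,.075],[h,.11,.075]]
    return np.r_[(proj("top",W(p,a+F+K))-T).ravel(),(proj("side",W(p,F+[K[0],K[1],K[3],a[0],a[1],[-h,.11,0]]))-S).ravel()]
'''+s[b:]
open("fit.py","w").write(s)
E
python3 fit.py; python3 - <<'E'
from h import *
p=np.load("p.npy")
# ray to bench helper for things
def ground(n,uv,z):
    c=camera_info(n); d=R.from_rotvec(c["rotation"]).apply([(uv[0]-c["cx"])/c["fx"],(uv[1]-c["cy"])/c["fy"],1]); return c["eye"]+d*(z-c["eye"][2])/d[2]
print("bottle",ground("top",(409,295),.07),"eyep",ground("top",(432,232),.06))
print("flap edge",W(p,flap(p[3],0,.11)),"cover edge out",W(p,cover(p[4],0,.22,.018)))
print("dir +y",-np.sin(p[2]),np.cos(p[2]))
E
```

```text
[ 0.5373 -0.0268 -0.3163  1.5026  1.8975]
[[-0.1  4.5]
 [-0.8  2.2]
 [ 0.9 -2.4]
 [ 0.7 -1. ]
 [-0.7  0. ]
 [-3.1 -3.4]
 [-4.8 -0.8]
 [ 1.2 -3.9]
 [-4.6  0.9]
 [-0.  -2.6]
 [ 0.  -0.1]
 [-4.2 -0.7]
 [ 0.5 -0.7]
 [ 1.8 -4.1]
 [ 1.5 -1.3]
 [ 4.   0.7]
 [ 0.5 -0.2]]
bottle [ 0.41071839 -0.16974678  0.07      ] eyep [ 0.52229258 -0.21442982  0.06      ]
flap edge [[ 0.52179507 -0.07428229  0.17691461]] cover edge out [[0.59881599 0.1610789  0.2780887 ]]
dir +y 0.3110157928962035 0.9504047435535798
```

View pics/fit.png

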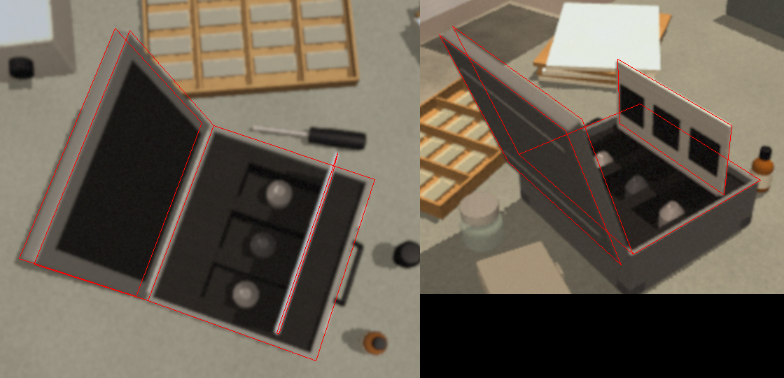

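```bash
cat >>h.py <<'E'
p=np.load("p.npy")
def rows(Q):
    o=observe(); print("tcp",o["position"].round(4),"F",o["force"].round(1))
    for w in W(p,Q): print(((w-o["position"])/.4).round(3), w.round(3))
E
python3 - <<'E'
from h import *
rows([[0,-.095,.38]])
E
```

```text
tcp [0.1629 0.603  0.2261] F [-0.6  0.2 -0.5]
[ 0.862 -1.8    0.385] [ 0.508 -0.117  0.38 ]
```

Emit:
drive_tool:
  increments:
    - {"grip": 1, "tz": 0.12}
    - {"grip": 1, "tz": 0.25}
    - {"grip": 1, "tz": 0.38}
    - {"grip": 1, "tz": 0.38}

```text
invalid input
```

Emit:
drive_tool:
  increments:
    - {"grip": 1, "tx": 0, "ty": 0, "tz": 0.12, "turn": 0}
    - {"grip": 1, "tx": 0, "ty": 0, "tz": 0.25, "turn": 0}
    - {"grip": 1, "tx": 0, "ty": 0, "tz": 0.38, "turn": 0}
    - {"grip": 1, "tx": 0, "ty": 0, "tz": 0.38, "turn": 0}

```text
clock: 0.5
position: [0.1634, 0.6049, 0.3851]
ee_rot: [0.413, 3.114, 0.014]
force: [-0.4, 0.7, 0.2]
width: 0.701
```

Emit:
drive_tool:
  increments:
    - {"grip": 1, "tx": 0.04, "ty": -0.09, "tz": 0, "turn": -0.08}
    - {"grip": 1, "tx": 0.09, "ty": -0.18, "tz": 0, "turn": -0.16}
    - {"grip": 1, "tx": 0.13, "ty": -0.27, "tz": 0, "turn": -0.24}
    - {"grip": 1, "tx": 0.17, "ty": -0.36, "tz": 0, "turn": -0.32}
    - {"grip": 1, "tx": 0.22, "ty": -0.45, "tz": 0, "turn": -0.4}
    - {"grip": 1, "tx": 0.26, "ty": -0.54, "tz": 0, "turn": -0.48}
    - {"grip": 1, "tx": 0.3, "ty": -0.63, "tz": 0, "turn": -0.56}
    - {"grip": 1, "tx": 0.34, "ty": -0.72, "tz": 0, "turn": -0.64}
    - {"grip": 1, "tx": 0.39, "ty": -0.81, "tz": 0, "turn": -0.72}
    - {"grip": 1, "tx": 0.43, "ty": -0.9, "tz": 0, "turn": -0.8}
    - {"grip": 1, "tx": 0.43, "ty": -0.9, "tz": 0, "turn": -0.8}

```text
clock: 1.6
position: [0.3375, 0.2399, 0.3851]
ee_rot: [1.656, 2.664, 0.012]
force: [0.2, 0.6, 1.1]
width: 0.005
```

Emit:
drive_tool:
  increments:
    - {"grip": 1, "tx": 0.04, "ty": -0.09, "tz": 0, "turn": -0.08}
    - {"grip": 1, "tx": 0.09, "ty": -0.18, "tz": 0, "turn": -0.16}
    - {"grip": 1, "tx": 0.13, "ty": -0.27, "tz": 0, "turn": -0.24}
    - {"grip": 1, "tx": 0.17, "ty": -0.36, "tz": 0, "turn": -0.32}
    - {"grip": 1, "tx": 0.22, "ty": -0.45, "tz": 0, "turn": -0.4}
    - {"grip": 1, "tx": 0.26, "ty": -0.54, "tz": 0, "turn": -0.48}
    - {"grip": 1, "tx": 0.3, "ty": -0.63, "tz": 0, "turn": -0.56}
    - {"grip": 1, "tx": 0.34, "ty": -0.72, "tz": 0, "turn": -0.64}
    - {"grip": 1, "tx": 0.39, "ty": -0.81, "tz": 0, "turn": -0.72}
    - {"grip": 1, "tx": 0.43, "ty": -0.9, "tz": 0, "turn": -0.75}
    - {"grip": 1, "tx": 0.43, "ty": -0.9, "tz": 0, "turn": -0.75}
    - {"grip": 1, "tx": 0.43, "ty": -0.9, "tz": 0, "turn": -0.75}

```text
clock: 2.8
position: [0.5095, -0.1204, 0.3843]
ee_rot: [2.549, 1.825, 0.006]
force: [0.4, -0.2, 0.2]
width: 0.003
```

```bash
cat >look.py <<'E'
import sys; from h import *
a=get_image("top")[60:330,130:450]; b=get_image("side")[60:330,180:460]
cv2.imwrite(sys.argv[1],cv2.resize(np.hstack([a,b])[:,:,::-1],None,fx=1.33,fy=1.33,interpolation=cv2.INTER_CUBIC))
o=observe(); m=R.from_rotvec(o["ee_rot"]).as_matrix(); print("jaw yaw",np.degrees(np.arctan2(m[1,1],m[0,1])),"case x yaw",np.degrees(p[2]),"z",m[:,2].round(3),"j",o["joints"].round(2),o["width"])
for n in("top","side"): print(n,proj(n,o["position"]).round(0))
E
python3 look.py pics/a1.png; python3 -c "
from h import *
rows([[0,-.095,.2],[0,-.095,.155],[0,-.075,.155]])"
```

```text
jaw yaw -18.603756316161967 case x yaw -18.12045754452183 z [ 0.008 -0.002 -1.   ] j [-0.56  0.19  0.85  1.6  -0.14  1.41 -0.02] 0.004068388793748291
top [[419. 205.]]
side [[398.  30.]]
tcp [ 0.5094 -0.1187  0.3846] F [-0.  -0.1  0.4]
[-0.004  0.004 -0.462] [ 0.508 -0.117  0.2  ]
[-0.004  0.004 -0.574] [ 0.508 -0.117  0.155]
[ 0.011  0.052 -0.574] [ 0.514 -0.098  0.155]
```

View pics/a1.png

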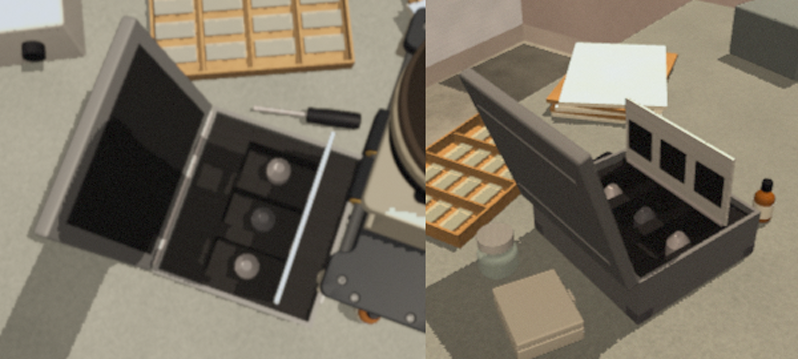

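Emit:
drive_tool:
  increments:
    - {"grip": 1, "tx": 0, "ty": 0, "tz": -0.1, "turn": 0}
    - {"grip": 1, "tx": 0, "ty": 0, "tz": -0.2, "turn": 0}
    - {"grip": 1, "tx": 0, "ty": 0, "tz": -0.3, "turn": 0}
    - {"grip": 1, "tx": 0, "ty": 0, "tz": -0.4, "turn": 0}
    - {"grip": 1, "tx": 0, "ty": 0, "tz": -0.5, "turn": 0}
    - {"grip": 1, "tx": 0, "ty": 0, "tz": -0.57, "turn": 0}
    - {"grip": 1, "tx": 0, "ty": 0, "tz": -0.57, "turn": 0}
    - {"grip": 1, "tx": 0.01, "ty": 0.03, "tz": -0.57, "turn": 0}
    - {"grip": 1, "tx": 0.01, "ty": 0.03, "tz": -0.57, "turn": 0}

```text
clock: 3.8
position: [0.5153, -0.1042, 0.1582]
ee_rot: [2.543, 1.833, 0.012]
force: [-0.0, 0.2, 1.0]
width: 0.001
```

```bash
python3 -c "
from h import *
Q=[]
for a in (1.5,1.4,1.25,1.1,.95,.8,.65,.5,.38,.26,.16,.08):
  c=flap(a,0,.088,.005); Q.append([0,c[1]-.010,c[2]]); 
rows(Q)"
```

```text
tcp [ 0.5153 -0.1042  0.1582] F [-0.   0.2  1. ]
[ 0.005  0.042 -0.008] [ 0.518 -0.087  0.155]
[ 0.012  0.063 -0.009] [ 0.52  -0.079  0.155]
[ 0.022  0.094 -0.015] [ 0.524 -0.067  0.152]
[ 0.032  0.123 -0.026] [ 0.528 -0.055  0.148]
[ 0.041  0.151 -0.042] [ 0.532 -0.044  0.141]
[ 0.049  0.176 -0.061] [ 0.535 -0.034  0.134]
[ 0.057  0.198 -0.085] [ 0.538 -0.025  0.124]
[ 0.063  0.217 -0.112] [ 0.54  -0.017  0.114]
[ 0.067  0.229 -0.135] [ 0.542 -0.013  0.104]
[ 0.07   0.238 -0.159] [ 0.543 -0.009  0.094]
[ 0.071  0.244 -0.181] [ 0.544 -0.007  0.086]
[ 0.072  0.247 -0.198] [ 0.544 -0.006  0.079]
```

Emit:
drive_tool:
  increments:
    - {"grip": 1, "tx": 0.003, "ty": 0.02, "tz": -0.008, "turn": 0}
    - {"grip": 1, "tx": 0.005, "ty": 0.042, "tz": -0.008, "turn": 0}
    - {"grip": 1, "tx": 0.012, "ty": 0.063, "tz": -0.009, "turn": 0}
    - {"grip": 1, "tx": 0.022, "ty": 0.094, "tz": -0.015, "turn": 0}
    - {"grip": 1, "tx": 0.032, "ty": 0.123, "tz": -0.026, "turn": 0}
    - {"grip": 1, "tx": 0.041, "ty": 0.151, "tz": -0.042, "turn": 0}
    - {"grip": 1, "tx": 0.041, "ty": 0.151, "tz": -0.042, "turn": 0}
    - {"grip": 1, "tx": 0.041, "ty": 0.151, "tz": -0.042, "turn": 0}

```text
clock: 4.6
position: [0.5314, -0.0435, 0.1409]
ee_rot: [2.542, 1.834, 0.01]
force: [0.1, -0.6, -0.2]
width: 0.004
```

```bash
python3 look.py pics/a2.png
```

```text
jaw yaw -18.455302162422942 case x yaw -18.12045754452183 z [ 0.01  -0.001 -1.   ] j [-0.55  0.44  0.73  1.95 -0.38  0.88  0.05] 0.0033328321026511397
top [[339. 218.]]
side [[354. 176.]]
```

View pics/a2.png

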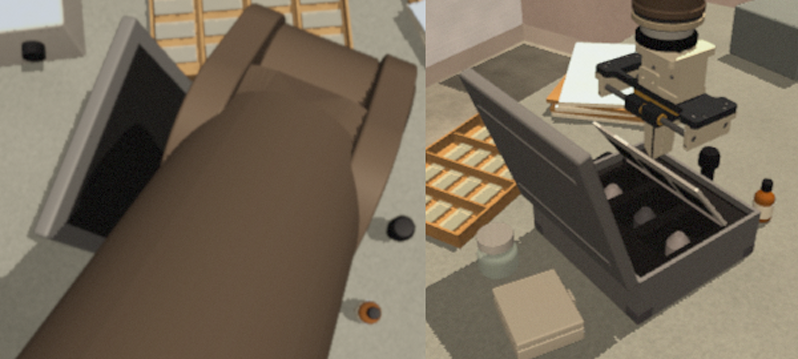

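Emit:
drive_tool:
  increments:
    - {"grip": 1, "tx": 0.009, "ty": 0.025, "tz": -0.018, "turn": 0}
    - {"grip": 1, "tx": 0.017, "ty": 0.047, "tz": -0.042, "turn": 0}
    - {"grip": 1, "tx": 0.023, "ty": 0.066, "tz": -0.069, "turn": 0}
    - {"grip": 1, "tx": 0.027, "ty": 0.078, "tz": -0.092, "turn": 0}
    - {"grip": 1, "tx": 0.03, "ty": 0.086, "tz": -0.116, "turn": 0}
    - {"grip": 1, "tx": 0.031, "ty": 0.092, "tz": -0.138, "turn": 0}
    - {"grip": 1, "tx": 0.032, "ty": 0.095, "tz": -0.155, "turn": 0}
    - {"grip": 1, "tx": 0.032, "ty": 0.095, "tz": -0.165, "turn": 0}
    - {"grip": 1, "tx": 0.032, "ty": 0.095, "tz": -0.17, "turn": 0}
    - {"grip": 1, "tx": 0.032, "ty": 0.095, "tz": -0.17, "turn": 0}

```text
clock: 5.7
position: [0.544, -0.0066, 0.0732]
ee_rot: [2.544, 1.832, 0.011]
force: [-0.0, 1.0, 0.7]
width: 0.002
```

Emit:
drive_tool:
  increments:
    - {"grip": 1, "tx": 0, "ty": 0, "tz": -0.005, "turn": 0}
    - {"grip": 1, "tx": 0, "ty": 0, "tz": -0.008, "turn": 0}
    - {"grip": 1, "tx": 0, "ty": 0, "tz": -0.01, "turn": 0}
    - {"grip": 1, "tx": 0, "ty": 0, "tz": -0.01, "turn": 0}

```text
clock: 6.1
position: [0.5445, -0.0068, 0.0718]
ee_rot: [2.545, 1.831, 0.015]
force: [-10.9, 3.2, 35.4]
width: 0.0
```

Emit:
drive_tool:
  increments:
    - {"grip": 1, "tx": 0, "ty": 0, "tz": 0.04, "turn": 0}
    - {"grip": 1, "tx": 0, "ty": 0, "tz": 0.12, "turn": 0}
    - {"grip": 1, "tx": 0, "ty": 0, "tz": 0.22, "turn": 0}
    - {"grip": 1, "tx": 0, "ty": 0, "tz": 0.33, "turn": 0}
    - {"grip": 1, "tx": 0, "ty": 0, "tz": 0.44, "turn": 0}
    - {"grip": 1, "tx": 0, "ty": 0, "tz": 0.55, "turn": 0}
    - {"grip": 1, "tx": 0, "ty": 0, "tz": 0.66, "turn": 0}
    - {"grip": 1, "tx": 0, "ty": 0, "tz": 0.75, "turn": 0}
    - {"grip": 1, "tx": 0, "ty": 0, "tz": 0.75, "turn": 0}

```text
clock: 7.0
position: [0.5464, -0.0078, 0.3767]
ee_rot: [2.543, 1.829, 0.026]
force: [0.1, -0.8, 0.1]
width: 0.004
```

```bash
python3 look.py pics/a3.png; python3 -c "
from h import *
rows([[0,.235,.372],[0,.235,.25]])"
```

```text
jaw yaw -18.534849627861405 case x yaw -18.12045754452183 z [ 0.013  0.001 -1.   ] j [-0.74  0.24  0.85  1.58 -0.19  1.39 -0.19] 0.003111336039710485
top [[313. 173.]]
side [[343.  52.]]
tcp [ 0.5446 -0.0071  0.3723] F [ 0.4 -0.2 -0.8]
[ 0.164  0.509 -0.001] [0.61  0.197 0.372]
[ 0.164  0.509 -0.306] [0.61  0.197 0.25 ]
```

View pics/a3.png

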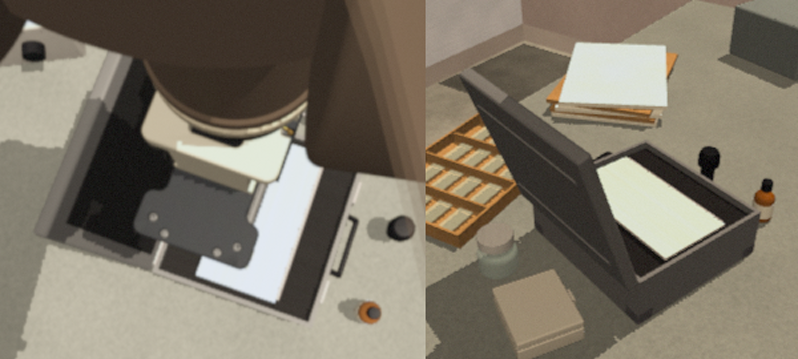

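Emit:
drive_tool:
  increments:
    - {"grip": 1, "tx": 0.03, "ty": 0.09, "tz": 0, "turn": 0}
    - {"grip": 1, "tx": 0.06, "ty": 0.18, "tz": 0, "turn": 0}
    - {"grip": 1, "tx": 0.09, "ty": 0.27, "tz": 0, "turn": 0}
    - {"grip": 1, "tx": 0.12, "ty": 0.36, "tz": 0, "turn": 0}
    - {"grip": 1, "tx": 0.15, "ty": 0.45, "tz": 0, "turn": 0}
    - {"grip": 1, "tx": 0.173, "ty": 0.536, "tz": 0, "turn": 0}
    - {"grip": 1, "tx": 0.173, "ty": 0.536, "tz": 0, "turn": 0}
    - {"grip": 1, "tx": 0.173, "ty": 0.536, "tz": -0.06, "turn": 0}
    - {"grip": 1, "tx": 0.173, "ty": 0.536, "tz": -0.12, "turn": 0}
    - {"grip": 1, "tx": 0.173, "ty": 0.536, "tz": -0.18, "turn": 0}
    - {"grip": 1, "tx": 0.173, "ty": 0.536, "tz": -0.24, "turn": 0}
    - {"grip": 1, "tx": 0.173, "ty": 0.536, "tz": -0.29, "turn": 0}
    - {"grip": 1, "tx": 0.173, "ty": 0.536, "tz": -0.29, "turn": 0}

```text
clock: 8.4
position: [0.6114, 0.2066, 0.2522]
ee_rot: [2.547, 1.831, 0.007]
force: [-0.6, 0.4, 1.1]
width: 0.006
```

```bash
python3 look.py pics/a4.png; python3 -c "
from h import *
Q=[]
for a in (1.95,1.85,1.75,1.65):
  c=cover(a,0,.22,.018); Q.append([0,c[1]+.010,.252]) 
for a in np.arange(1.57,.05,-.08):
  r=.18; c=cover(a,0,r,.018); Q.append([0,c[1]+.010,c[2]]) 
rows(Q)"
```

```text
jaw yaw -18.57117199485098 case x yaw -18.12045754452183 z [ 0.011  0.001 -1.   ] j [-0.88  0.51  0.74  1.52 -0.36  1.23 -0.41] 0.004290604099228891
top [[161. 144.]]
side [[213. 170.]]
tcp [0.6134 0.2068 0.2558] F [-0.3  0.5  0.6]
[-0.021 -0.066 -0.01 ] [0.605 0.181 0.252]
[-0.036 -0.114 -0.01 ] [0.599 0.161 0.252]
[-0.053 -0.164 -0.01 ] [0.592 0.141 0.252]
[-0.069 -0.215 -0.01 ] [0.586 0.121 0.252]
[-0.083 -0.256 -0.001] [0.58  0.104 0.256]
[-0.094 -0.291  0.001] [0.576 0.091 0.256]
[-0.105 -0.325  0.001] [0.571 0.077 0.256]
[-0.117 -0.359 -0.003] [0.567 0.063 0.255]
[-0.128 -0.393 -0.01 ] [0.562 0.05  0.252]
[-0.139 -0.426 -0.019] [0.558 0.036 0.248]
[-0.149 -0.459 -0.031] [0.554 0.023 0.243]
[-0.159 -0.49  -0.046] [0.55  0.011 0.238]
[-0.169 -0.52  -0.063] [ 0.546 -0.001  0.231]
[-0.179 -0.549 -0.083] [ 0.542 -0.013  0.223]
[-0.188 -0.576 -0.105] [ 0.538 -0.024  0.214]
[-0.196 -0.601 -0.13 ] [ 0.535 -0.034  0.204]
[-0.204 -0.625 -0.156] [ 0.532 -0.043  0.193]
[-0.211 -0.646 -0.184] [ 0.529 -0.052  0.182]
[-0.217 -0.665 -0.215] [ 0.527 -0.059  0.17 ]
[-0.222 -0.682 -0.246] [ 0.524 -0.066  0.157]
[-0.227 -0.696 -0.279] [ 0.523 -0.072  0.144]
[-0.231 -0.708 -0.313] [ 0.521 -0.076  0.131]
[-0.234 -0.717 -0.348] [ 0.52  -0.08   0.117]
```

View pics/a4.png

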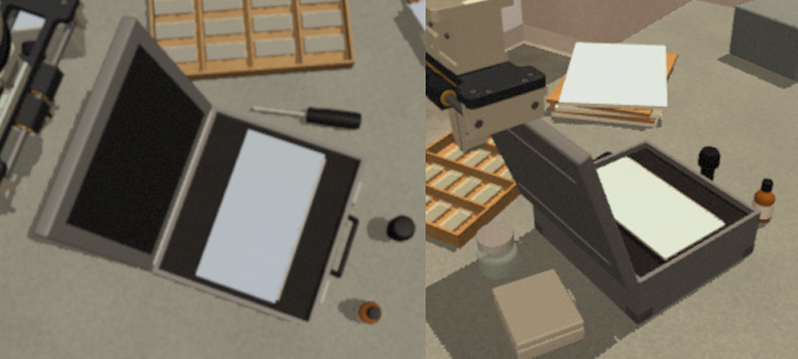

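Emit:
drive_tool:
  increments:
    - {"grip": 1, "tx": -0.011, "ty": -0.033, "tz": -0.01, "turn": 0}
    - {"grip": 1, "tx": -0.021, "ty": -0.066, "tz": -0.01, "turn": 0}
    - {"grip": 1, "tx": -0.029, "ty": -0.09, "tz": -0.01, "turn": 0}
    - {"grip": 1, "tx": -0.036, "ty": -0.114, "tz": -0.01, "turn": 0}
    - {"grip": 1, "tx": -0.044, "ty": -0.139, "tz": -0.01, "turn": 0}
    - {"grip": 1, "tx": -0.053, "ty": -0.164, "tz": -0.01, "turn": 0}
    - {"grip": 1, "tx": -0.061, "ty": -0.19, "tz": -0.01, "turn": 0}
    - {"grip": 1, "tx": -0.069, "ty": -0.215, "tz": -0.008, "turn": 0}
    - {"grip": 1, "tx": -0.083, "ty": -0.256, "tz": -0.001, "turn": 0}
    - {"grip": 1, "tx": -0.094, "ty": -0.291, "tz": 0.001, "turn": 0}
    - {"grip": 1, "tx": -0.105, "ty": -0.325, "tz": 0.001, "turn": 0}
    - {"grip": 1, "tx": -0.117, "ty": -0.359, "tz": -0.003, "turn": 0}
    - {"grip": 1, "tx": -0.128, "ty": -0.393, "tz": -0.01, "turn": 0}
    - {"grip": 1, "tx": -0.128, "ty": -0.393, "tz": -0.01, "turn": 0}

```text
clock: 9.9
position: [0.5612, 0.0465, 0.2516]
ee_rot: [2.549, 1.826, 0.013]
force: [-0.1, 0.4, 0.8]
width: 0.005
```

```bash
python3 look.py pics/a5.png; python3 -c "
from h import *
Q=[]
for a in np.arange(1.25,.0,-.08):
  c=cover(a,0,.18,.018); Q.append([0,c[1]+.010,c[2]]) 
rows(Q)"
```

```text
jaw yaw -18.632543169554072 case x yaw -18.12045754452183 z [ 0.011  0.    -1.   ] j [-0.76  0.37  0.79  1.74 -0.28  1.14 -0.21] 0.005004095865101082
top [[274. 183.]]
side [[311. 137.]]
tcp [0.562  0.0488 0.2518] F [ 0.8  0.2 -0. ]
[0.001 0.002 0.   ] [0.562 0.05  0.252]
[-0.01  -0.031 -0.009] [0.558 0.036 0.248]
[-0.021 -0.064 -0.021] [0.554 0.023 0.243]
[-0.031 -0.095 -0.036] [0.55  0.011 0.238]
[-0.041 -0.125 -0.053] [ 0.546 -0.001  0.231]
[-0.05  -0.154 -0.073] [ 0.542 -0.013  0.223]
[-0.059 -0.181 -0.095] [ 0.538 -0.024  0.214]
[-0.067 -0.206 -0.12 ] [ 0.535 -0.034  0.204]
[-0.075 -0.23  -0.146] [ 0.532 -0.043  0.193]
[-0.082 -0.251 -0.174] [ 0.529 -0.052  0.182]
[-0.088 -0.27  -0.204] [ 0.527 -0.059  0.17 ]
[-0.094 -0.287 -0.236] [ 0.524 -0.066  0.157]
[-0.099 -0.301 -0.269] [ 0.523 -0.072  0.144]
[-0.102 -0.313 -0.303] [ 0.521 -0.076  0.131]
[-0.105 -0.322 -0.338] [ 0.52  -0.08   0.117]
[-0.108 -0.329 -0.373] [ 0.519 -0.083  0.102]
```

View pics/a5.png

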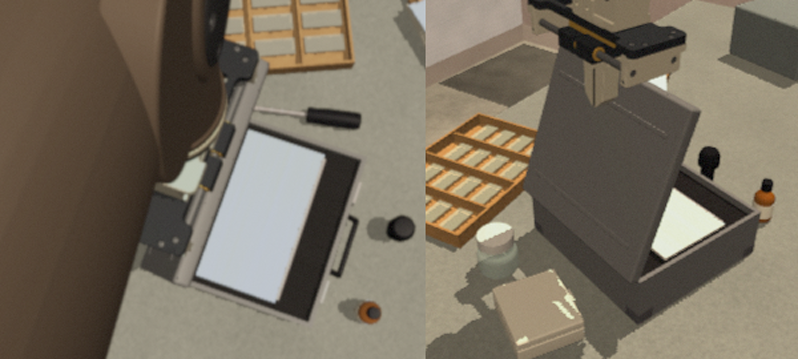

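Emit:
drive_tool:
  increments:
    - {"grip": 1, "tx": -0.01, "ty": -0.031, "tz": -0.009, "turn": 0}
    - {"grip": 1, "tx": -0.021, "ty": -0.064, "tz": -0.021, "turn": 0}
    - {"grip": 1, "tx": -0.031, "ty": -0.095, "tz": -0.036, "turn": 0}
    - {"grip": 1, "tx": -0.041, "ty": -0.125, "tz": -0.053, "turn": 0}
    - {"grip": 1, "tx": -0.05, "ty": -0.154, "tz": -0.073, "turn": 0}
    - {"grip": 1, "tx": -0.059, "ty": -0.181, "tz": -0.095, "turn": 0}
    - {"grip": 1, "tx": -0.067, "ty": -0.206, "tz": -0.12, "turn": 0}
    - {"grip": 1, "tx": -0.075, "ty": -0.23, "tz": -0.146, "turn": 0}
    - {"grip": 1, "tx": -0.082, "ty": -0.251, "tz": -0.174, "turn": 0}
    - {"grip": 1, "tx": -0.088, "ty": -0.27, "tz": -0.204, "turn": 0}
    - {"grip": 1, "tx": -0.094, "ty": -0.287, "tz": -0.236, "turn": 0}
    - {"grip": 1, "tx": -0.099, "ty": -0.301, "tz": -0.269, "turn": 0}
    - {"grip": 1, "tx": -0.102, "ty": -0.313, "tz": -0.303, "turn": 0}
    - {"grip": 1, "tx": -0.105, "ty": -0.322, "tz": -0.338, "turn": 0}
    - {"grip": 1, "tx": -0.107, "ty": -0.327, "tz": -0.365, "turn": 0}
    - {"grip": 1, "tx": -0.108, "ty": -0.329, "tz": -0.38, "turn": 0}
    - {"grip": 1, "tx": -0.108, "ty": -0.329, "tz": -0.39, "turn": 0}
    - {"grip": 1, "tx": -0.108, "ty": -0.329, "tz": -0.39, "turn": 0}

```text
clock: 11.8
position: [0.5186, -0.0827, 0.0954]
ee_rot: [2.547, 1.829, 0.013]
force: [0.3, -0.5, -1.0]
width: 0.003
```

Now press to the stop (93.5 mm).

Emit:
drive_tool:
  increments:
    - {"grip": 1, "tx": 0, "ty": 0, "tz": -0.004, "turn": 0}
    - {"grip": 1, "tx": 0, "ty": 0, "tz": -0.008, "turn": 0}
    - {"grip": 1, "tx": 0, "ty": 0, "tz": -0.012, "turn": 0}
    - {"grip": 1, "tx": 0, "ty": 0, "tz": -0.012, "turn": 0}
    - {"grip": 1, "tx": 0, "ty": 0, "tz": -0.012, "turn": 0}

```text
clock: 12.3
position: [0.519, -0.0826, 0.0933]
ee_rot: [2.548, 1.829, 0.018]
force: [-12.5, 3.4, 40.7]
width: 0.006
```

Emit:
drive_tool:
  increments:
    - {"grip": 1, "tx": 0, "ty": 0, "tz": 0.03, "turn": 0}
    - {"grip": 1, "tx": 0, "ty": 0, "tz": 0.1, "turn": 0}
    - {"grip": 1, "tx": 0, "ty": 0, "tz": 0.2, "turn": 0}
    - {"grip": 1, "tx": 0, "ty": 0, "tz": 0.3, "turn": 0}
    - {"grip": 1, "tx": 0, "ty": 0, "tz": 0.4, "turn": 0}
    - {"grip": 1, "tx": 0, "ty": 0, "tz": 0.5, "turn": 0}
    - {"grip": 1, "tx": 0, "ty": 0, "tz": 0.6, "turn": 0}
    - {"grip": 1, "tx": 0, "ty": 0, "tz": 0.7, "turn": 0}
    - {"grip": 1, "tx": 0, "ty": 0, "tz": 0.7, "turn": 0}

```text
clock: 13.2
position: [0.5211, -0.0834, 0.3786]
ee_rot: [2.544, 1.827, 0.029]
force: [0.3, -0.3, 0.0]
width: 0.009
```

```bash
python3 look.py pics/a6.png
```

```text
jaw yaw -18.621113066229015 case x yaw -18.12045754452183 z [ 0.014  0.003 -1.   ] j [-0.64  0.2   0.87  1.62 -0.16  1.38 -0.08] 0.006938479762872357
top [[383. 197.]]
side [[382.  42.]]
```

View pics/a6.png

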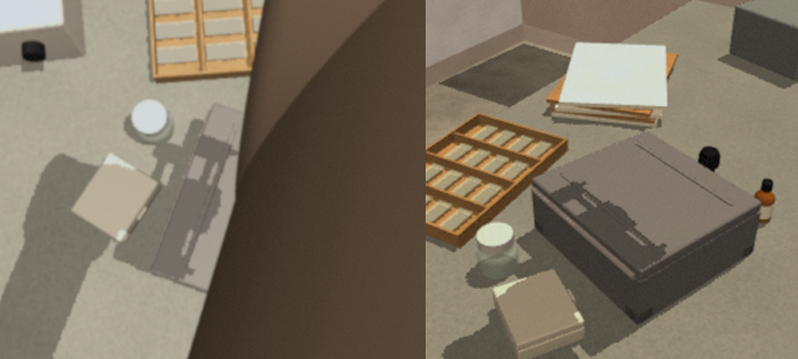

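The cover is fully shut, and the jar, box, bottle and eyepiece are standing where they were. The robot is clear of everything.

```bash
python3 -c "
from cell import *
print(sign_off())"
```

```text
the job is handed in; nothing more can be done
None
```

The lens case is shut. I pushed the flap flat first, then swung the cover over and pressed it down with the closed fingertips. I handed the job in at about 13 s.

- **Flap:** it stopped solid with the fingertips 71.8 mm above the bench (72 mm expected) at about 35 N. Pictures taken before I moved the cover show it lying flat.
- **Cover:** it stopped solid at 93.3 mm (93.5 mm expected) at about 41 N. I moved it at roughly 0.8 rad/s by the commanded path, well under the slamming limit; I did not measure the speed directly.
- **Surroundings:** in the last picture the side view shows the case closed. The jar, slide box, oil bottle and eyepiece look unmoved, and the arm is about 0.28 m above the cover.
- **Not checked:**
  - In the last picture the arm hid most of the case in the top view.
  - The screwdriver was not visible at the end, but it was in place when the flap was down and again with the cover partly over.
  - The lenses could not be seen once the flap was down.
- **Disagreement:** my fit of the case position missed some image points by up to about 5 px (several mm). The two contact heights still matched the expected values to within 0.2 mm.

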